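# Put the washed lunch-pot tower back together

### The job

The washed stacking lunch pots are dry; put the set back together beside the sink. On the round dark stand goes the deep blue pot, on it the middle yellow pot, on that the shallow green pot, and the white lid on top, each standing straight with its foot fully seated in the piece below. Leave the red timer, the salt shaker and the pepper mill standing where they are.

Things in the scene. Friction and masses are not known exactly. Their poses are not given: they have to be found in the camera images.
- stand: round dark steel stand, fixed, 84 mm across and 14 mm high, with a central round recess 54 mm across and 8 mm deep (black rubber floor). Origin: centre of its underside, at worktop height, z up. The deep pot, seated, has its origin 8 mm above this one, its shoulder on the stand's top.
- pot_deep: deep blue round pot, open and empty, outside 60 mm across, wall 3 mm, mouth 54 mm, height 66 mm with foot. Foot below: 6 mm high, tapering 48 to 40 mm, enters a 54 mm mouth until the shoulder rests on the rim. Origin: centre of the foot's underside, z up. A piece seated on it has its origin 60 mm above this one. Rigid, 0.07 to 0.2 kg; grip across the outside.
- pot_middle: middle-height yellow round pot, open and empty, outside 60 mm across, wall 3 mm, mouth 54 mm, height 50 mm with foot. Foot below: 6 mm high, tapering 48 to 40 mm, enters a 54 mm mouth until the shoulder rests on the rim. Origin: centre of the foot's underside, z up. A piece seated on it has its origin 44 mm above this one. Rigid, 0.07 to 0.2 kg; grip across the outside.
- pot_shallow: shallow green round pot, open and empty, outside 60 mm across, wall 3 mm, mouth 54 mm, height 36 mm with foot. Foot below: 6 mm high, tapering 48 to 40 mm, enters a 54 mm mouth until the shoulder rests on the rim. Origin: centre of the foot's underside, z up. A piece seated on it has its origin 30 mm above this one. Rigid, 0.07 to 0.2 kg; grip across the outside.
- pot_lid: white round lid, 62 mm across, 38 mm high in all, with a black upright cylindrical knob 22 mm across from 13 to 38 mm above the origin. Foot below: 6 mm high, tapering 48 to 40 mm, enters a 54 mm mouth until the shoulder rests on the rim. Origin: centre of the foot's underside, z up. Rigid, about 0.1 kg; grip the knob from above.
- timer: red round wind-up kitchen timer, 69 mm across, 68 mm high, not to be disturbed. Origin: centre of its underside.
- shaker: glass salt shaker with grey cap, 44 mm across, 90 mm high, not to be disturbed. Origin: centre of its underside.
- mill: dark wooden pepper mill, 58 mm across, 170 mm high, not to be disturbed. Origin: centre of its underside.
Things that resemble listed ones, but are neither listed nor needed, are in the scene too. Several things have the shape of the pot_deep; the one meant has the colours described above. Of the things that look like the pot_middle, the larger one is meant.

How it is judged:
By the outcome, as a careful person would: the job done as asked, in the order asked, and still so for the second after the job is handed in, with the robot touching nothing.
It also fails if it takes over 104 s, if anything falls off the work surface, if the arm or the gripper's body presses on something with over 40 N, if the wrist force passes 120 N, or if a joint passes its speed limit or range.

### The arm

A 6-joint arm with a two-finger parallel gripper is mounted at the origin on a cart in front of the work surface, level with it; the furniture and walls round the work are solid. World frame = base frame: x ahead of the robot, y to its left, z up, the work surface at z = 0. Lengths are in m, angles in rad, forces in N, time in s.
With the tool pointing down it reaches from about 0.3 to 0.875 m from the base axis. Payload 6.4 kg.
Tool frame: the origin (TCP) lies at the very end of the fingers, on their centre line; the grasp point (between the pads) lies behind it (r.tcp_to_grasp is the z of the grasp point in the tool frame, in m); z points along the fingers, y is the line along which they close (so a half turn about z gives the same grasp; the last joint's range is limited). The gripper opens to 85 mm and grips with 20 to 120 N. Pads are 22 mm wide; open, the fingers measure 114 mm over their backs; the gripper's body (76 mm by 85 mm) begins 54 mm behind the grasp point. The pads swing forward as they close: fully open they stand 13 mm farther back than shut.
Start: joints at [-1.522, 0.181, 1.607, -0, 1.354, -0.206], TCP at [0.145, -0.556, 0.231] pointing down, gripper open.
Joint ranges: [-2.99, 2.99], [-0.89, 2.07], [0.3, 2.58], [-1.14, 4.28], [0, 2.63], [-3.12, 3.12]. Speed limits (rad/s): [2.57, 2.57, 3.01, 3.14, 3.14, 3.14].

### API

Orientations are given as [roll, pitch, yaw] about the fixed x, y, z axes, in that order (R = Rz(yaw) Ry(pitch) Rx(roll)).
In Python, from workcell import r, imaging, sign_off gives the robot as it stands.
- The arm moves only by the shell command python3 -m pendant 'ROWS' [OPENING] [FORCE]. ROWS is JSON, a list of rows, each a list of 6 numbers: the shift along the tool's x, y, z in m, then the turn, a rotation vector about the tool's x, y, z in degrees. A call has 1 to 10 rows; each row is the pose to reach, as a shift and turn from the pose commanded when the call began, along the tool's axes at that moment; what a row does not reach only later rows make up. A row lasts 1/12 s, in which the tool goes at most 41.7 mm and 7.16 degrees, less where a joint would pass 70% of its speed; a pose out of reach is approached as far as the arm can. A call with a gripper value outside its range is refused whole. OPENING is the finger opening in m, from 0 to 0.0854, set as the call begins (- or left out, the last holds). The fingers move at their own pace and stop on an object; FORCE is the grip in N (left out, the last holds). Time passes only in rows, so rows that repeat a pose let the fingers close. It gives the time, the measured TCP pose, the force, the opening and the grip force at its end, in the units of the state.
- r.get_obs(): the state, without advancing time (a new reading comes with each control period).
- imaging.snapshot(name): name is "scene" or "top" or "wrist"; returns the picture (384x512x3 uint8, red, green, blue); there is no depth.
- imaging.camera_info(name): a dict with "mtx" (3x3 intrinsics, pixels), "R" (3x3) and "t" (3): a world point X has camera coordinates R X + t; the wrist camera has in their place "hand_eye" (4x4, takes a point from camera to tool coordinates, whose origin is the TCP and whose axes are the flange's). Camera axes: x right, y down, z forward; pixel columns grow to the right and rows downward; lengths in m; the calibration is good to about 2 mm. A picture is of the moment at which its call begins: read the wrist's pose just before it. camera_info takes no time and is no camera call.
- sign_off(): hands the job in; it is judged then, once.
The state is a dict: "time": time; "joint_positions": joint angles; "dq": joint speeds; "joint_efforts": joint torques, N m; "position": TCP position; "tcp_rot": TCP orientation; "wrist_force": force on the tool from outside, world axes, zero at the start; "wrist_torque": the same for the moment, N m; "gripper_width": finger opening in m; "grip_force": force on a finger pad.
Only numpy, scipy, OpenCV 4.12 (cv2) and the standard library are available. Lean on these libraries where they do the work, as an engineer would, in place of code of your own. Each camera call takes 0.05 s, during which the arm holds its last target. There are 200 camera calls.

## Working session

There is one attempt and no reset: what is moved stays moved. The work goes in short steps, Python scripts to look and compute and a shell command to move; the robot and the scene stay as the last step left them, time stands still between calls to the robot, and variables do not carry over. Pictures are saved under pics/ and viewed, at most 14 in all, crops included, and the job is handed in when it is done.

```bash
mkdir -p pics; python3 - <<'E'
from workcell import r, imaging
import cv2, numpy as np
o=r.get_obs(); print(o['time'],o['position'],o['tcp_rot'],o['gripper_width'],r.tcp_to_grasp)
for n in ['scene','top']:
    im=imaging.snapshot(n); cv2.imwrite(f'pics/{n}0.png',cv2.resize(im[:,:,::-1],(800,600),interpolation=cv2.INTER_CUBIC)); cv2.imwrite(f'{n}0raw.png',im[:,:,::-1])
    c=imaging.camera_info(n); print(n,np.array(c['mtx']).round(1).tolist(),np.array(c['R']).round(3).tolist(),np.array(c['t']).round(3).tolist())
print(imaging.camera_info('wrist'))
E
```

```text
0.0 [ 0.14490433 -0.55585829  0.23037655] [-3.13983971e+00 -3.46282111e-04  2.54789305e-01] 0.08497731239832708 -0.0187
scene [[360.7, 0.0, 254.1], [0.0, 360.7, 189.2], [0.0, 0.0, 1.0]] [[0.899, -0.437, -0.02], [-0.265, -0.507, -0.82], [0.349, 0.743, -0.572]] [-0.527, 0.086, 0.948]
top [[380.1, 0.0, 257.1], [0.0, 380.1, 189.6], [0.0, 0.0, 1.0]] [[0.023, -1.0, -0.016], [-0.994, -0.021, -0.11], [0.109, 0.018, -0.994]] [-0.166, 0.531, 1.249]
{'mtx': array([[275.50071624,   0.        , 250.5624194 ],
       [  0.        , 275.50071624, 192.98250461],
       [  0.        ,   0.        ,   1.        ]]), 'hand_eye': array([[ 8.88918343e-04, -9.57746200e-01, -2.87613326e-01,
         7.21709552e-02],
       [ 9.99999552e-01,  7.57604610e-04,  5.67863147e-04,
         5.46208682e-04],
       [-3.25971590e-04, -2.87613702e-01,  9.57746445e-01,
        -1.41820989e-01],
       [ 0.00000000e+00,  0.00000000e+00,  0.00000000e+00,
         1.00000000e+00]])}
```

View pics/top0.png

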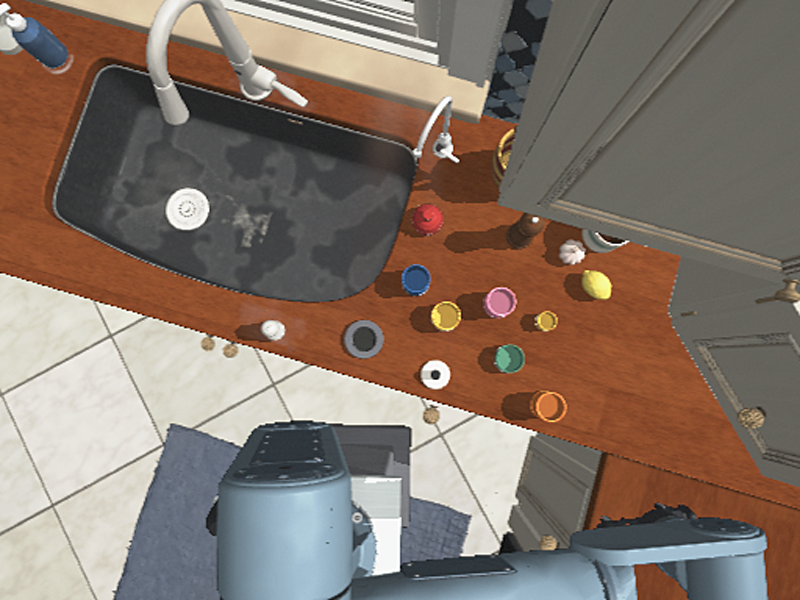

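View pics/scene0.png

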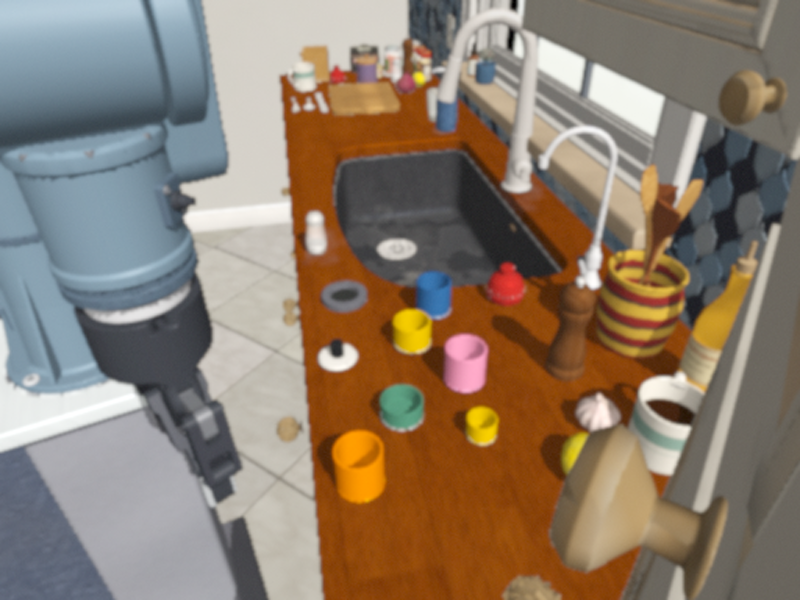

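Top view (800×600): stand (364,339), blue deep (416,280), yellow large (446,317), green (509,358), lid (435,374). Possible confusions: pink (500,303) and orange (549,406) share the deep pot's shape, and the small yellow (545,321) looks like the middle pot. By the description I choose blue, large yellow and green. I'll check this in a close crop.

```bash
python3 - <<'E'
import cv2
im=cv2.imread('top0raw.png')[160:265,215:355]
cv2.imwrite('pics/crop1.png',cv2.resize(im,None,fx=5.7,fy=5.7,interpolation=cv2.INTER_CUBIC))
E
```

```text
(no output)
```

View pics/crop1.png

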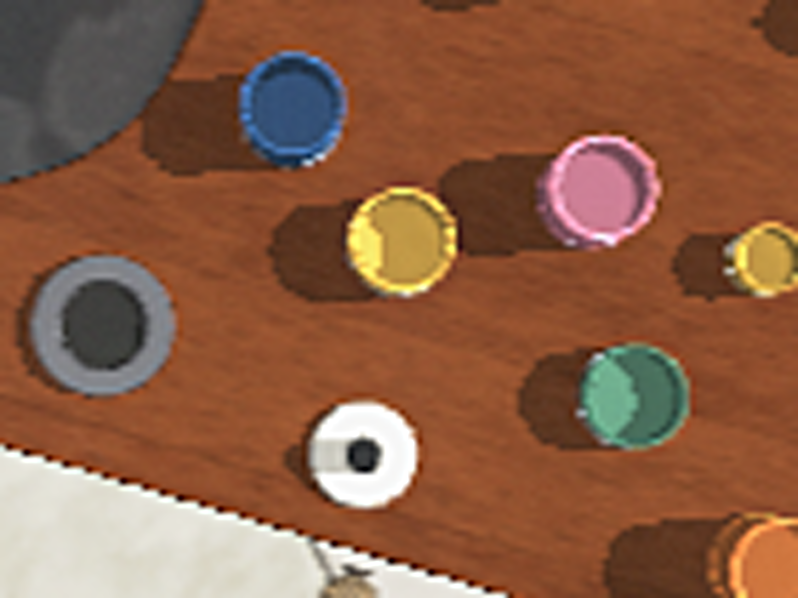

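The crop confirms the choice. Rim centres in crop pixels: blue (293,105), large yellow (402,240), green (636,396). Lid disc is at (363,455) and stand at (103,325). The small yellow (765,260) is clearly smaller.

```bash
cat > h.py <<'E'
import numpy as np, cv2
from scipy.spatial.transform import Rotation as Ro
from workcell import r, imaging
def ray(name,u,v,z,pose=None):
    c=imaging.camera_info(name); d=np.linalg.inv(c['mtx'])@[u,v,1]
    if name=='wrist':
        p,e=pose; H=np.array(c['hand_eye']); Rt=Ro.from_euler('xyz',e).as_matrix()
        o=np.array(p)+Rt@H[:3,3]; d=Rt@H[:3,:3]@d
    else:
        R=np.array(c['R']); o=-R.T@np.array(c['t']); d=R.T@d
    return o+d*(z-o[2])/d[2]
def delta(p,yaw):
    "row (shift mm, turn deg) from the present pose to TCP p, tool down, yaw"
    o=r.get_obs(); R=Ro.from_euler('xyz',o['tcp_rot']); T=Ro.from_euler('xyz',[np.pi,0,yaw])
    return (R.inv().apply(np.array(p)-o['position'])*1000).round(1), np.degrees((R.inv()*T).as_rotvec()).round(1)
def wsnap(name):
    o=r.get_obs(); im=imaging.snapshot('wrist')[:,:,::-1]
    cv2.imwrite(name+'raw.png',im); np.save(name+'.npy',np.r_[o['position'],o['tcp_rot']])
    cv2.imwrite(f'pics/{name}.png',cv2.resize(im,(800,600),interpolation=cv2.INTER_CUBIC)); return o
E
python3 - <<'E'
from h import *
P={'stand':(103,325,.014),'blue':(293,105,.066),'yellow':(402,240,.05),'green':(636,396,.036),'lid':(363,455,.013),'pink':(605,187,.066),'syel':(768,259,.035)}
for k,(x,y,z) in P.items(): 
    p=ray('top',(x+.5)/5.7-.5+215,(y+.5)/5.7-.5+160,z); print(k,p.round(4))
for k,(x,y,z) in {'timer':(428,219,.05),'mill':(530,222,.15),'shaker':(272,328,.08),'orange':(551,404,.066)}.items(): print(k,ray('top',(x+.5)/1.5625-.5,(y+.5)/1.5625-.5,z).round(3))
# scene check: 800x600 px
for k,(x,y,z) in {'blue':(434,283,.066),'yellow':(412,321,.05),'green':(402,395,.036),'stand':(344,294,.014)}.items(): print('scene',k,ray('scene',(x+.5)/1.5625-.5,(y+.5)/1.5625-.5,z).round(3))
E
```

```text
stand [ 0.443  -0.0735  0.014 ]
blue [ 0.5694 -0.183   0.066 ]
yellow [ 0.4944 -0.2475  0.05  ]
green [ 0.4082 -0.3846  0.036 ]
lid [ 0.3703 -0.2286  0.013 ]
pink [ 0.5259 -0.3617  0.066 ]
syel [ 0.4891 -0.461   0.035 ]
timer [ 0.701 -0.206  0.05 ]
mill [ 0.674 -0.404  0.15 ]
shaker [0.458 0.111 0.08 ]
orange [ 0.317 -0.463  0.066]
scene blue [ 0.566 -0.189  0.066]
scene yellow [ 0.493 -0.248  0.05 ]
scene green [ 0.411 -0.377  0.036]
scene stand [ 0.44  -0.076  0.014]
```

```bash
python3 -c "
from h import *
print(delta([.569,-.183,.17],np.radians(40.7)))"
```

```text
(array([ 504.4, -253.9,   61. ]), array([ -0.1,  -0. , -26.1]))
```

```bash
python3 -m pendant '[[0.25,-0.127,0.03,0,0,-13],[0.25,-0.127,0.03,0,0,-13],[0.504,-0.254,0.06,0,0,-26],[0.504,-0.254,0.06,0,0,-26],[0.504,-0.254,0.06,0,0,-26],[0.504,-0.254,0.06,0,0,-26],[0.504,-0.254,0.06,0,0,-26],[0.504,-0.254,0.06,0,0,-26],[0.504,-0.254,0.06,0,0,-26],[0.504,-0.254,0.06,0,0,-26]]' 0.085 40; python3 -c "
from h import *
print(delta([.569,-.183,.17],np.radians(40.7)))"
```

```text
time: 0.93
position: [0.457, -0.2808, 0.1868]
tcp_rot: [-3.141, 0.0, 0.709]
wrist_force: [-0.3, -1.2, -0.2]
gripper_width: 0.0847
grip_force: 0.0
(array([148.7,  -1.4,  16.8]), array([-0. ,  0. , -0.1]))
```

```bash
python3 -m pendant '[[0.148,-0.001,0.017,0,0,0],[0.148,-0.001,0.017,0,0,0],[0.148,-0.001,0.017,0,0,0],[0.148,-0.001,0.017,0,0,0],[0.148,-0.001,0.017,0,0,0],[0.148,-0.001,0.017,0,0,0],[0.148,-0.001,0.017,0,0,0],[0.148,-0.001,0.017,0,0,0]]'; python3 -c "
from h import *
o=wsnap('w1'); print(o['position'],o['tcp_rot'])"
```

```text
time: 1.6
position: [0.5669, -0.1864, 0.1701]
tcp_rot: [-3.141, 0.0, 0.707]
wrist_force: [0.6, 0.7, -0.4]
gripper_width: 0.0851
grip_force: 0.0
[ 0.56688978 -0.18643978  0.17013479] [-3.14126594e+00  4.66414959e-04  7.07390617e-01]
```

View pics/w1.png

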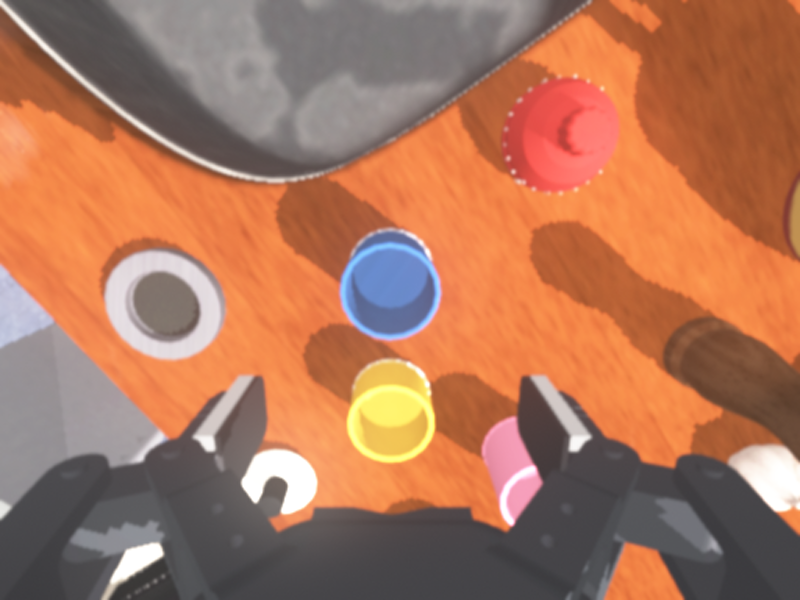

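Wrist view: blue rim centre (390,290), yellow rim (391,419), stand (165,304) in 800×600 pixels. Next I compare these with the top-camera estimates.

```bash
python3 -c "
from h import *
a=np.load('w1.npy');po=(a[:3],a[3:])
for k,x,y,z in [('blue',390,290,.066),('yellow',391,419.5,.05),('stand',165,304,.014)]: print(k,ray('wrist',(x+.5)/1.5625-.5,(y+.5)/1.5625-.5,z,po).round(4))
print(delta([.569,-.184,.021],a[5]))"
```

```text
blue [ 0.5704 -0.1822  0.066 ]
yellow [ 0.4969 -0.2458  0.05  ]
stand [ 0.4456 -0.0743  0.014 ]
(array([  3.3,  -0.7, 149.3]), array([ 0.,  0., -0.]))
```

```bash
python3 -m pendant '[[0.005,0,0.03,0,0,0],[0.005,0,0.065,0,0,0],[0.005,0,0.065,0,0,0],[0.005,0,0.065,0,0,0],[0.005,0,0.065,0,0,0]]'; python3 -c "
from h import *
print(delta([.570,-.1825,.021],np.radians(40.7)))"
```

```text
time: 2.07
position: [0.5718, -0.1834, 0.1067]
tcp_rot: [3.14, -0.0, 0.707]
wrist_force: [-0.6, -0.9, -0.6]
gripper_width: 0.085
grip_force: 0.0
(array([-0.8, -2. , 85.7]), array([ 0.1, -0. , -0.2]))
```

```bash
python3 -m pendant '[[-0.001,-0.002,0.03,0,0,0],[-0.001,-0.002,0.06,0,0,0],[-0.001,-0.002,0.085,0,0,0],[-0.001,-0.002,0.085,0,0,0],[-0.001,-0.002,0.085,0,0,0],[-0.001,-0.002,0.085,0,0,0]]'; python3 -m pendant '[[0,0,0,0,0,0],[0,0,0,0,0,0],[0,0,0,0,0,0],[0,0,0,0,0,0],[0,0,0,0,0,0],[0,0,0,0,0,0],[0,0,0,0,0,0],[0,0,0,0,0,0]]' 0.03 40
```

```text
time: 2.57
position: [0.5713, -0.1827, 0.0231]
tcp_rot: [3.138, -0.001, 0.708]
wrist_force: [0.5, 0.3, 0.5]
gripper_width: 0.0849
grip_force: 0.0
time: 3.23
position: [0.571, -0.1824, 0.0229]
tcp_rot: [3.138, -0.001, 0.709]
wrist_force: [-0.7, -0.1, 8.1]
gripper_width: 0.0602
grip_force: 42.1
```

```bash
python3 -m pendant '[[0,0,-0.02,0,0,0],[0,0,-0.06,0,0,0],[0,0,-0.06,0,0,0],[0,0,-0.06,0,0,0]]'; python3 -c "
from h import *
print(delta([.4445,-.074,.07],np.radians(40.7)))"
```

```text
time: 3.57
position: [0.5718, -0.1827, 0.0841]
tcp_rot: [3.135, -0.003, 0.709]
wrist_force: [0.2, -0.1, -1.9]
gripper_width: 0.0602
grip_force: 44.1
(array([ -25.9, -165.5,   12.9]), array([ 0.4, -0.1, -0.1]))
```

```bash
python3 -m pendant '[[-0.006,-0.035,0,0.4,0,0],[-0.012,-0.075,0,0.4,0,0],[-0.018,-0.115,0,0.4,0,0],[-0.024,-0.15,0.006,0.4,0,0],[-0.026,-0.165,0.013,0.4,0,0],[-0.026,-0.165,0.013,0.4,0,0],[-0.026,-0.165,0.013,0.4,0,0],[-0.026,-0.165,0.013,0.4,0,0],[-0.026,-0.165,0.013,0.4,0,0]]'; python3 -c "
from h import *
o=wsnap('w2');print(o['position'],delta([.4445,-.074,.031],np.radians(40.7)))"
```

```text
time: 4.32
position: [0.4436, -0.0741, 0.0677]
tcp_rot: [-3.136, -0.001, 0.708]
wrist_force: [0.2, -0.8, -1.9]
gripper_width: 0.0603
grip_force: 44.3
[ 0.44357738 -0.07407772  0.0677231 ] (array([ 0.8,  0.8, 36.6]), array([-0.3, -0. , -0.1]))
```

View pics/w2.png

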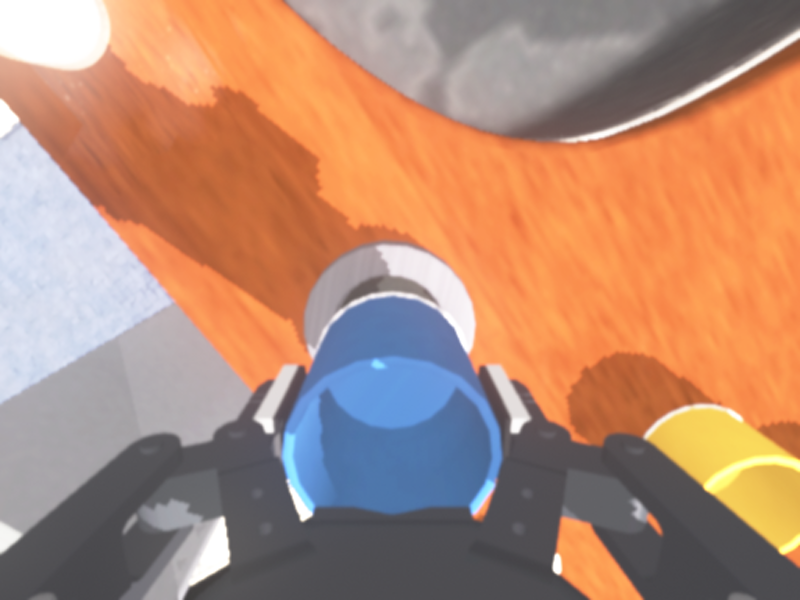

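The blue pot hangs centred over the stand: pot mid-column 392, stand mid-column 390. Now I lower it.

```bash
python3 -m pendant '[[0.001,0,0.012,-0.2,0,0],[0.001,0,0.022,-0.2,0,0],[0.001,0,0.028,-0.2,0,0],[0.001,0,0.032,-0.2,0,0],[0.001,0,0.035,-0.2,0,0],[0.001,0,0.037,-0.2,0,0],[0.001,0,0.037,-0.2,0,0],[0.001,0,0.037,-0.2,0,0]]'
```

```text
time: 5.03
position: [0.4427, -0.0723, 0.031]
tcp_rot: [-3.137, 0.001, 0.709]
wrist_force: [-5.1, 1.2, 10.6]
gripper_width: 0.0602
grip_force: 45.1
```

```bash
python3 -m pendant '[[0,0,0,0,0,0],[0,0,0,0,0,0],[0,0,0,0,0,0],[0,0,0,0,0,0],[0,0,0,0,0,0],[0,0,0,0,0,0]]' 0.085; python3 -m pendant '[[0,0,-0.02,0,0,0],[0,0,-0.06,0,0,0],[0,0,-0.10,0,0,0],[0,0,-0.125,0,0,0],[0,0,-0.125,0,0,0],[0,0,-0.125,0,0,0],[0,0,-0.125,0,0,0],[0,0,-0.125,0,0,0]]'; python3 -c "
from h import *
o=wsnap('w3');print(o['position'],delta([.4955,-.2467,.17],np.radians(40.7)))"
```

```text
time: 5.53
position: [0.4429, -0.0723, 0.0302]
tcp_rot: [-3.138, 0.0, 0.709]
wrist_force: [-0.5, 0.4, -0.4]
gripper_width: 0.0848
grip_force: 0.0
time: 6.2
position: [0.442, -0.0721, 0.1536]
tcp_rot: [-3.135, 0.001, 0.709]
wrist_force: [-0.6, -0.5, 0.2]
gripper_width: 0.0851
grip_force: 0.0
[ 0.4419931  -0.07209026  0.15361476] (array([-73. , 167.3, -17.5]), array([-0.4,  0.1, -0.1]))
```

View pics/w3.png

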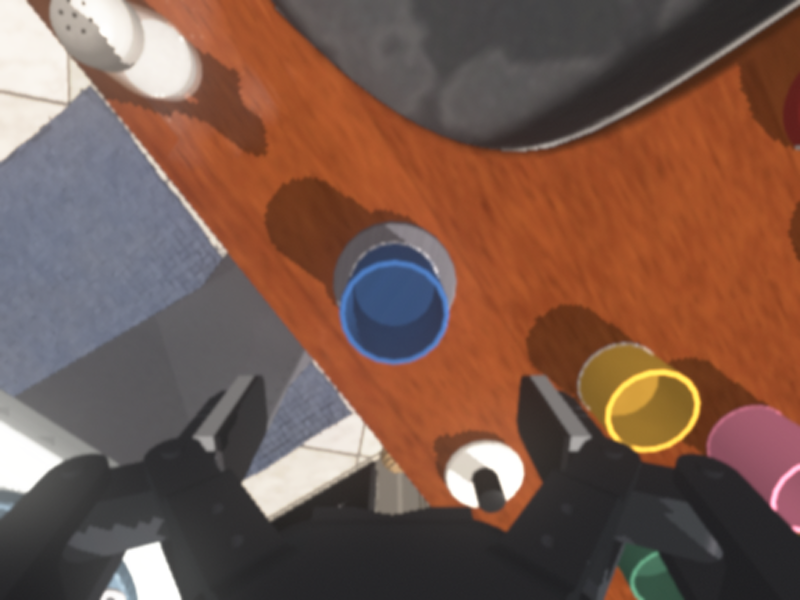

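Blue sits centred on the stand, its rim at (395,311) in line with the stand's centre column 395.

```bash
python3 -c "
from h import *
a=np.load('w3.npy');po=(a[:3],a[3:])
for k,x,y,z in [('bluerim',395,311.5,.074),('yellow',653,410,.05),('lidknob',488,490,.038)]: print(k,ray('wrist',(x+.5)/1.5625-.5,(y+.5)/1.5625-.5,z,po).round(4))"
python3 -m pendant '[[-0.016,0.036,0,-0.2,0,0],[-0.032,0.072,0,-0.2,0,0],[-0.048,0.108,0,-0.2,0,0],[-0.064,0.144,0.02,-0.2,0,0],[-0.073,0.167,0.05,-0.2,0,0],[-0.073,0.167,0.05,-0.2,0,0],[-0.073,0.167,0.05,-0.2,0,0],[-0.073,0.167,0.05,-0.2,0,0],[-0.073,0.167,0.05,-0.2,0,0]]'; python3 -c "
from h import *
print(delta([.4955,-.2467,.018],np.radians(40.7)))"
```

```text
bluerim [ 0.4429 -0.0732  0.074 ]
yellow [ 0.4947 -0.2471  0.05  ]
lidknob [ 0.3755 -0.2195  0.038 ]
time: 7.0
position: [0.4966, -0.246, 0.1056]
tcp_rot: [3.141, -0.0, 0.71]
wrist_force: [0.0, 0.8, -0.3]
gripper_width: 0.085
grip_force: 0.0
(array([-1.3, -0.3, 87.6]), array([ 0.1, -0. , -0. ]))
```

```bash
python3 -m pendant '[[-0.001,0,0.03,0,0,0],[-0.001,0,0.06,0,0,0],[-0.001,0,0.087,0,0,0],[-0.001,0,0.087,0,0,0],[-0.001,0,0.087,0,0,0],[-0.001,0,0.087,0,0,0]]'; python3 -m pendant '[[0,0,0,0,0,0],[0,0,0,0,0,0],[0,0,0,0,0,0],[0,0,0,0,0,0],[0,0,0,0,0,0],[0,0,0,0,0,0],[0,0,0,0,0,0],[0,0,0,0,0,0]]' 0.03 40;  python3 -m pendant '[[0,0,-0.02,0,0,0],[0,0,-0.06,0,0,0],[0,0,-0.10,0,0,0],[0,0,-0.12,0,0,0],[0,0,-0.12,0,0,0],[0,0,-0.12,0,0,0]]'; python3 -c "
from h import *
print(delta([.443,-.073,.14],np.radians(40.7)))"
```

```text
time: 7.5
position: [0.497, -0.2478, 0.0202]
tcp_rot: [3.138, -0.001, 0.71]
wrist_force: [-0.1, -0.3, 0.7]
gripper_width: 0.0852
grip_force: 0.0
time: 8.17
position: [0.4969, -0.2483, 0.0201]
tcp_rot: [3.138, -0.001, 0.709]
wrist_force: [-1.6, 1.1, 9.5]
gripper_width: 0.0582
grip_force: 41.8
time: 8.67
position: [0.4966, -0.2482, 0.1399]
tcp_rot: [3.137, -0.001, 0.709]
wrist_force: [0.1, 0.7, -1.3]
gripper_width: 0.0583
grip_force: 43.9
(array([  73.4, -167.9,   -0.8]), array([ 0.3, -0. , -0.1]))
```

```bash
python3 -m pendant '[[0.016,-0.036,0,0.3,0,0],[0.032,-0.072,0,0.3,0,0],[0.048,-0.108,0,0.3,0,0],[0.062,-0.144,0,0.3,0,0],[0.073,-0.168,0,0.3,0,0],[0.073,-0.168,0,0.3,0,0],[0.073,-0.168,0,0.3,0,0],[0.073,-0.168,0,0.3,0,0],[0.073,-0.168,0,0.3,0,0]]'; python3 -c "
from h import *
o=wsnap('w4');print(o['position'],delta([.443,-.073,.0881],np.radians(40.7)))"
```

```text
time: 9.42
position: [0.4418, -0.0732, 0.1372]
tcp_rot: [-3.136, 0.0, 0.708]
wrist_force: [0.3, -0.3, -0.6]
gripper_width: 0.058
grip_force: 43.9
[ 0.44177461 -0.07319761  0.13721665] (array([ 1.1,  0.8, 49.2]), array([-0.3,  0. , -0.2]))
```

View pics/w4.png

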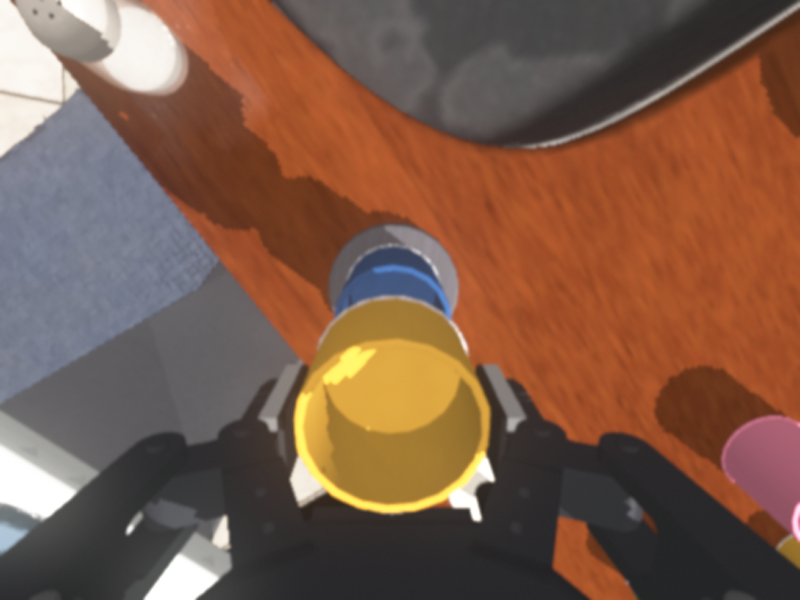

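Yellow hangs with its rim at (392,426), spanning columns 295–490. The blue rim below spans about 338–453. I check the offset in hand.

```bash
python3 - <<'E'
from h import *
a=np.load('w4.npy');po=(a[:3],a[3:]);f=lambda x,y,z:ray('wrist',(x+.5)/1.5625-.5,(y+.5)/1.5625-.5,z,po)
z=a[2]+.030
l,rr,t,b=f(295,422,z),f(490,418,z),f(392,339,z),f(392,513,z)
print(l,rr,np.linalg.norm(l-rr),np.linalg.norm(t-b),(l+rr)/2,(t+b)/2)
im=cv2.imread('w4raw.png')[130:340,180:325]
cv2.imwrite('pics/c4.png',cv2.resize(im,None,fx=2.8*1,fy=2.8,interpolation=cv2.INTER_CUBIC))
hsv=cv2.cvtColor(cv2.imread('w4raw.png'),cv2.COLOR_BGR2HSV)
m=cv2.inRange(hsv,(22,170,200),(35,255,255)); ys,xs=np.nonzero(m)
k=(ys>212)&(xs>180)&(xs<325); p=np.c_[xs[k],ys[k]].astype(np.int32); h=cv2.convexHull(p); print(cv2.fitEllipse(h), cv2.boundingRect(h))
E
```

```text
[ 0.42421326 -0.05085681  0.16721665] [ 0.46289138 -0.09362553  0.16721665] 0.057664209135194225 0.05935193226007759 [ 0.44355232 -0.07224117  0.16721665] [ 0.44047188 -0.07479742  0.16721665]
((248.15487670898438, 273.8603515625), (104.11824798583984, 115.76972961425781), 119.6722640991211) (190, 222, 118, 104)
```

```bash
python3 -m pendant '[[0.001,0,0.012,-0.2,0,0],[0.001,0,0.026,-0.2,0,0],[0.001,0,0.036,-0.2,0,0],[0.001,0,0.042,-0.2,0,0],[0.001,0,0.046,-0.2,0,0],[0.001,0,0.048,-0.2,0,0],[0.001,0,0.049,-0.2,0,0],[0.001,0,0.049,-0.2,0,0]]'
```

```text
time: 10.13
position: [0.4425, -0.0717, 0.0888]
tcp_rot: [-3.14, -0.0, 0.708]
wrist_force: [0.3, -0.1, 0.1]
gripper_width: 0.0581
grip_force: 43.9
```

```bash
python3 -m pendant '[[-0.0005,0.001,0.001,0,0,0],[-0.0005,0.001,0.002,0,0,0],[-0.0005,0.001,0.002,0,0,0],[-0.0005,0.001,0.002,0,0,0]]'
```

```text
time: 10.47
position: [0.4432, -0.0728, 0.0881]
tcp_rot: [-3.141, -0.001, 0.709]
wrist_force: [-3.8, 1.2, 8.2]
gripper_width: 0.0588
grip_force: 44.9
```

```bash
python3 -m pendant '[[0,0,0,0,0,0],[0,0,0,0,0,0],[0,0,0,0,0,0],[0,0,0,0,0,0],[0,0,0,0,0,0],[0,0,0,0,0,0]]' 0.085; python3 -m pendant '[[0,0,-0.02,0,0,0],[0,0,-0.06,0,0,0],[0,0,-0.10,0,0,0],[0,0,-0.12,0,0,0],[0,0,-0.12,0,0,0],[0,0,-0.12,0,0,0],[0,0,-0.12,0,0,0]]'; python3 -c "
from h import *
o=wsnap('w5');print(o['position'],delta([.4082,-.3840,.15],np.radians(40.7)))"
```

```text
time: 10.97
position: [0.4425, -0.0726, 0.0866]
tcp_rot: [-3.14, 0.0, 0.709]
wrist_force: [0.4, 0.0, -0.5]
gripper_width: 0.085
grip_force: 0.0
time: 11.55
position: [0.442, -0.0725, 0.2056]
tcp_rot: [-3.138, 0.001, 0.709]
wrist_force: [-0.2, -0.5, -0.5]
gripper_width: 0.085
grip_force: 0.0
[ 0.44199002 -0.07248211  0.20562045] (array([-228.1,  215.1,   54.4]), array([-0.2,  0.1, -0.1]))
```

View pics/w5.png

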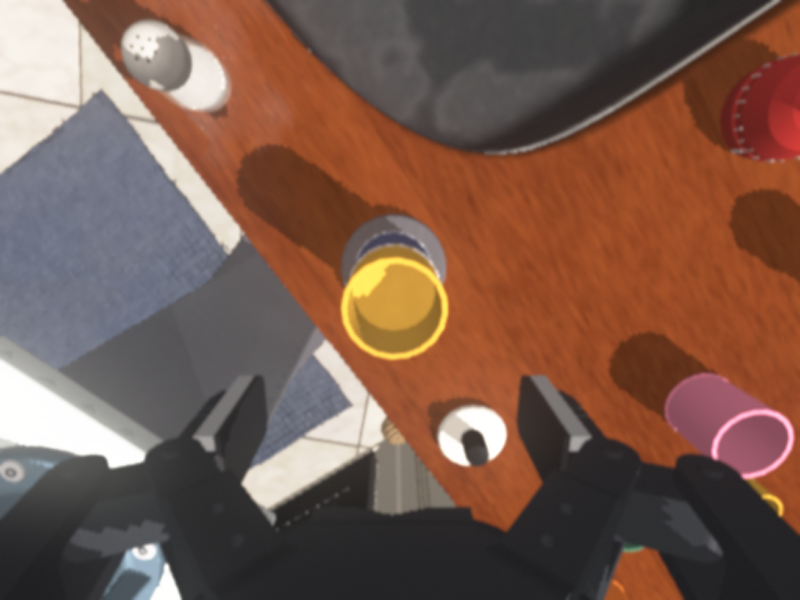

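Yellow's rim is at (394,306), concentric with the stand, so it is seated and straight. Green is next.

```bash
python3 -c "
from h import *
a=np.load('w5.npy');po=(a[:3],a[3:])
for k,x,y,z in [('yrim',394.5,306.5,.118),('lidknob',474,458,.038),('lid',472,437,.013)]: print(k,ray('wrist',(x+.5)/1.5625-.5,(y+.5)/1.5625-.5,z,po).round(4))"
python3 -m pendant '[[-0.026,0.024,0,-0.1,0,0],[-0.054,0.05,0,-0.1,0,0],[-0.08,0.076,0,-0.1,0,0],[-0.108,0.1,0,-0.1,0,0],[-0.134,0.126,0.01,-0.1,0,0],[-0.16,0.15,0.02,-0.1,0,0],[-0.188,0.176,0.035,-0.1,0,0],[-0.214,0.2,0.05,-0.1,0,0],[-0.228,0.215,0.055,-0.1,0,0],[-0.228,0.215,0.055,-0.1,0,0]]'; python3 -m pendant '[[0,0,0,0,0,0],[0,0,0,0,0,0],[0,0,0,0,0,0],[0,0,0,0,0,0]]';python3 -c "
from h import *
o=wsnap('w6');print(delta([.4082,-.384,.008],np.radians(40.7)))"
```

```text
yrim [ 0.4431 -0.0733  0.118 ]
lidknob [ 0.3667 -0.2279  0.038 ]
lid [ 0.371  -0.2276  0.013 ]
time: 12.43
position: [0.407, -0.3867, 0.1473]
tcp_rot: [-3.137, 0.0, 0.704]
wrist_force: [-0.7, 0.6, 0.2]
gripper_width: 0.085
grip_force: 0.0
time: 12.77
position: [0.4098, -0.3831, 0.1515]
tcp_rot: [3.142, -0.0, 0.71]
wrist_force: [-0.0, 0.1, -1.1]
gripper_width: 0.085
grip_force: 0.0
(array([ -1.7,  -0.6, 143.7]), array([ 0.,  0., -0.]))
```

View pics/w6.png

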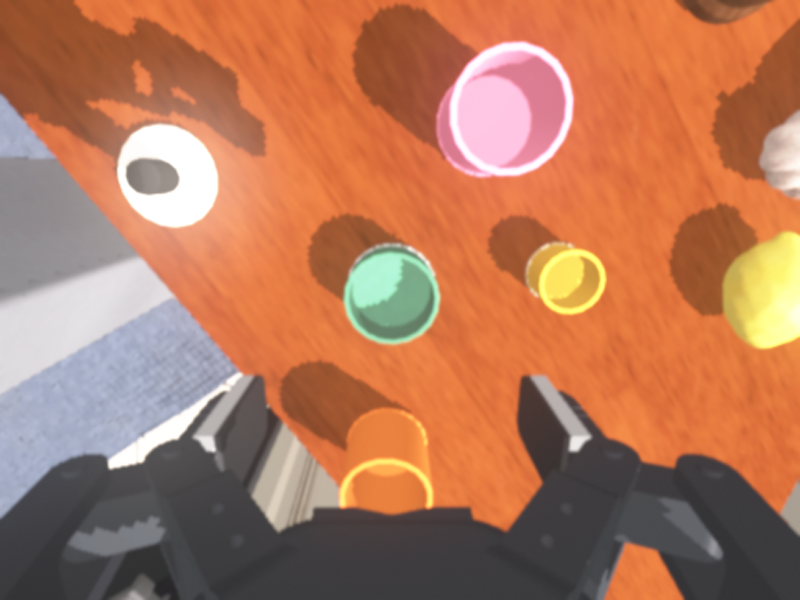

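Green rim is at (392,295), lid disc at (168,175), and the lid's knob top at (150,176).

```bash
python3 -c "
from h import *
a=np.load('w6.npy');po=(a[:3],a[3:])
for k,x,y,z in [('green',392,295.5,.036),('lid',167.5,175,.012),('knob',148,176,.038),('syel',567,280,.036)]: print(k,ray('wrist',(x+.5)/1.5625-.5,(y+.5)/1.5625-.5,z,po).round(4))"
python3 -m pendant '[[-0.002,-0.001,0.03,0,0,0],[-0.002,-0.001,0.06,0,0,0],[-0.002,-0.001,0.08,0,0,0],[-0.002,-0.001,0.08,0,0,0],[-0.002,-0.001,0.08,0,0,0]]'; python3 -c "
from h import *
print(delta([.4082,-.384,.008],np.radians(40.7)))"
```

```text
green [ 0.4091 -0.3841  0.036 ]
lid [ 0.3716 -0.2307  0.012 ]
knob [ 0.3725 -0.2323  0.038 ]
syel [ 0.4868 -0.4592  0.036 ]
time: 13.23
position: [0.4071, -0.3837, 0.0709]
tcp_rot: [-3.14, -0.0, 0.709]
wrist_force: [0.0, -1.0, -0.1]
gripper_width: 0.0852
grip_force: 0.0
(array([ 0.7,  1.1, 62.9]), array([-0.1, -0. , -0.1]))
```

```bash
python3 -m pendant '[[0.001,0.001,0.03,0,0,0],[0.001,0.001,0.05,0,0,0],[0.001,0.001,0.06,0,0,0],[0.001,0.001,0.06,0,0,0],[0.001,0.001,0.06,0,0,0],[0.001,0.001,0.06,0,0,0]]'; python3 -m pendant '[[0,0,0,0,0,0],[0,0,0,0,0,0],[0,0,0,0,0,0],[0,0,0,0,0,0],[0,0,0,0,0,0],[0,0,0,0,0,0],[0,0,0,0,0,0],[0,0,0,0,0,0]]' 0.03 40
```

```text
time: 13.73
position: [0.4096, -0.3862, 0.0132]
tcp_rot: [3.139, 0.0, 0.709]
wrist_force: [-0.1, -0.5, -0.2]
gripper_width: 0.085
grip_force: 0.0
time: 14.4
position: [0.4092, -0.3857, 0.0127]
tcp_rot: [3.14, 0.0, 0.709]
wrist_force: [-1.1, 1.1, 5.5]
gripper_width: 0.0577
grip_force: 42.5
```

```bash
python3 -m pendant '[[0,0,-0.02,0,0,0],[0,0,-0.06,0,0,0],[0,0,-0.10,0,0,0],[0,0,-0.14,0,0,0],[0,0,-0.165,0,0,0],[0,0,-0.165,0,0,0],[0,0,-0.165,0,0,0]]';python3 -c "
from h import *
print(delta([.443,-.0732,.178],np.radians(40.7)))"
```

```text
time: 14.98
position: [0.4094, -0.386, 0.1786]
tcp_rot: [3.137, 0.0, 0.709]
wrist_force: [-0.1, 0.1, -1.4]
gripper_width: 0.0576
grip_force: 44.1
(array([ 229.1, -215.6,   -0.5]), array([ 0.3,  0. , -0.1]))
```

```bash
python3 -m pendant '[[0.026,-0.024,0,0.2,0,0],[0.054,-0.05,0,0.2,0,0],[0.08,-0.076,0,0.2,0,0],[0.108,-0.1,0,0.2,0,0],[0.134,-0.126,0,0.2,0,0],[0.16,-0.15,0,0.2,0,0],[0.188,-0.176,0,0.2,0,0],[0.214,-0.2,0,0.2,0,0],[0.229,-0.215,0,0.2,0,0],[0.229,-0.215,0,0.2,0,0]]'; python3 -m pendant '[[0,0,0,0,0,0],[0,0,0,0,0,0],[0,0,0,0,0,0],[0,0,0,0,0,0]]';python3 -c "
from h import *
o=wsnap('w7');print(delta([.443,-.0732,.1247],np.radians(40.7)))"
```

```text
time: 15.82
position: [0.4409, -0.0683, 0.1742]
tcp_rot: [-3.133, 0.001, 0.713]
wrist_force: [0.1, -0.2, -1.3]
gripper_width: 0.0577
grip_force: 44.0
time: 16.15
position: [0.4424, -0.0737, 0.1759]
tcp_rot: [-3.138, 0.0, 0.707]
wrist_force: [0.3, -0.1, -0.8]
gripper_width: 0.0574
grip_force: 44.0
(array([ 0.7,  0.3, 51.3]), array([-0.2,  0. , -0.2]))
```

View pics/w7.png

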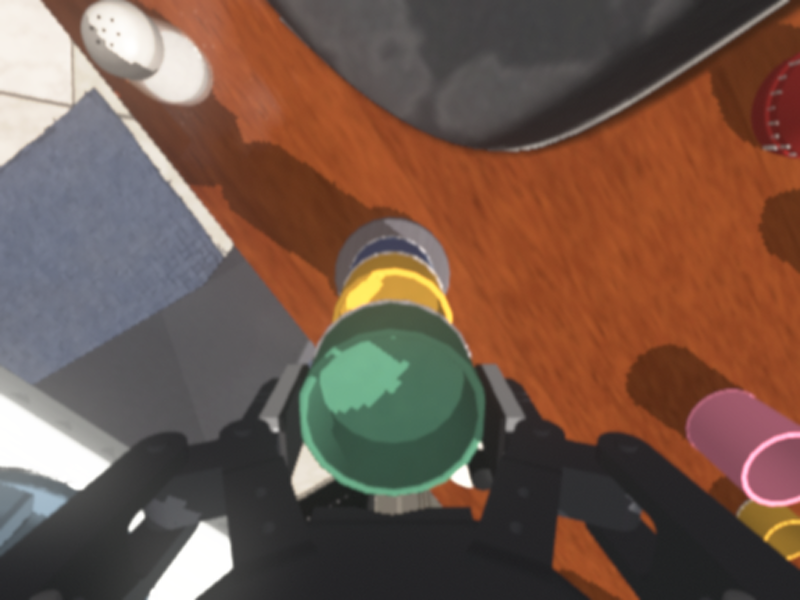

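Green's rim spans columns 299–487 (centre 393). The yellow rim below spans 334–453, so they are aligned. I check the depth offset, then lower.

```bash
python3 -c "
from h import *
a=np.load('w7.npy');po=(a[:3],a[3:])
print(ray('wrist',(393+.5)/1.5625-.5,(310+.5)/1.5625-.5,a[2]+.0233,po),ray('wrist',(393+.5)/1.5625-.5,(495+.5)/1.5625-.5,a[2]+.0233,po))"
python3 -m pendant '[[0.001,0,0.012,-0.2,0,0],[0.001,0,0.026,-0.2,0,0],[0.001,0,0.034,-0.2,0,0],[0.001,0,0.04,-0.2,0,0],[0.001,0,0.044,-0.2,0,0],[0.001,0,0.044,-0.2,0,0],[0.001,0,0.044,-0.2,0,0]]';python3 -c "
from h import *
print(delta([.443,-.0732,.1247],np.radians(40.7)))"
```

```text
[ 0.46855498 -0.05201596  0.19916045] [ 0.4195265  -0.09403724  0.19916045]
time: 16.78
position: [0.4434, -0.0721, 0.1324]
tcp_rot: [3.142, -0.0, 0.708]
wrist_force: [-0.4, 0.0, 0.0]
gripper_width: 0.0573
grip_force: 44.0
(array([-1. ,  0.6,  7.7]), array([ 0. , -0. , -0.1]))
```

```bash
python3 -m pendant '[[-0.0015,0.0005,0.003,0,0,0],[-0.0015,0.0005,0.006,0,0,0],[-0.0015,0.0005,0.008,0,0,0],[-0.0015,0.0005,0.009,0,0,0],[-0.0015,0.0005,0.009,0,0,0]]'
```

```text
time: 17.2
position: [0.4429, -0.0734, 0.1247]
tcp_rot: [3.141, -0.0, 0.709]
wrist_force: [-4.6, 1.3, 12.0]
gripper_width: 0.0576
grip_force: 45.4
```

```bash
python3 -m pendant '[[0,0,0,0,0,0],[0,0,0,0,0,0],[0,0,0,0,0,0],[0,0,0,0,0,0],[0,0,0,0,0,0],[0,0,0,0,0,0]]' 0.085; python3 -m pendant '[[0,0,-0.02,0,0,0],[0,0,-0.05,0,0,0],[0,0,-0.09,0,0,0],[0,0,-0.12,0,0,0],[0,0,-0.12,0,0,0],[0,0,-0.12,0,0,0],[0,0,-0.12,0,0,0]]'; python3 -c "
from h import *
o=wsnap('w8');print(o['position'],delta([.371,-.229,.14],np.radians(40.7)))"
```

```text
time: 17.7
position: [0.4424, -0.0733, 0.1231]
tcp_rot: [-3.141, 0.0, 0.709]
wrist_force: [0.9, -1.1, 0.4]
gripper_width: 0.0851
grip_force: 0.0
time: 18.28
position: [0.442, -0.0731, 0.2425]
tcp_rot: [-3.141, 0.0, 0.709]
wrist_force: [-0.1, -0.8, -0.2]
gripper_width: 0.0851
grip_force: 0.0
[ 0.44200666 -0.0730863   0.24252479] (array([-155.1,   72.8,  101.8]), array([-0.1,  0.1, -0.1]))
```

View pics/w8.png

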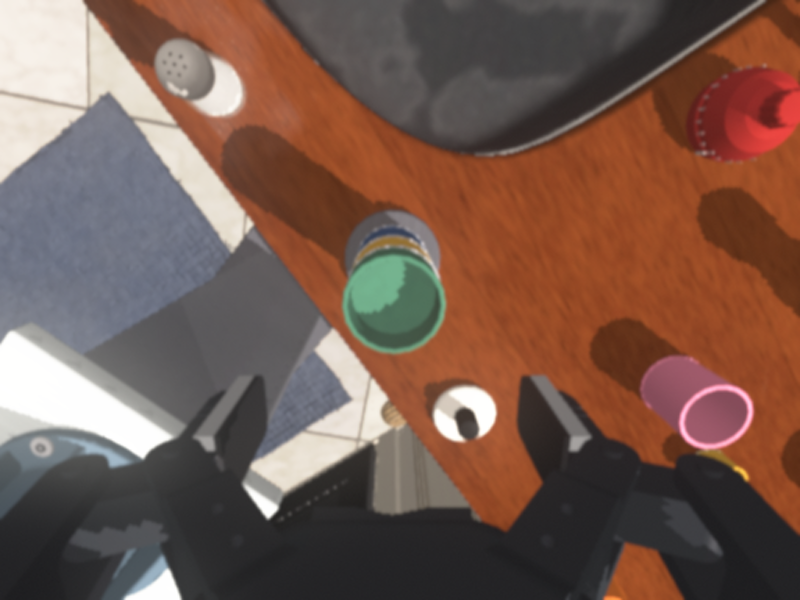

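Green is seated with its rim at (394,301), in line with the stack. Moving over the lid.

```bash
python3 -c "
from h import *
a=np.load('w8.npy');po=(a[:3],a[3:])
for k,x,y,z in [('grim',394.5,301.5,.148),('lid',464.5,413,.012)]: print(k,ray('wrist',(x+.5)/1.5625-.5,(y+.5)/1.5625-.5,z,po).round(4))"
python3 -m pendant '[[-0.03,0.014,0,0,0,0],[-0.064,0.03,0,0,0,0],[-0.098,0.046,0.01,0,0,0],[-0.13,0.06,0.03,0,0,0],[-0.15,0.07,0.06,0,0,0],[-0.155,0.073,0.09,0,0,0],[-0.155,0.073,0.102,0,0,0],[-0.155,0.073,0.102,0,0,0],[-0.155,0.073,0.102,0,0,0],[-0.155,0.073,0.102,0,0,0]]' 0.06 30; python3 -c "
from h import *
o=wsnap('w9');print(o['position'],delta([.371,-.229,.0165],np.radians(40.7)))"
```

```text
grim [ 0.444  -0.0736  0.148 ]
lid [ 0.3719 -0.2272  0.012 ]
time: 19.17
position: [0.3725, -0.2295, 0.1415]
tcp_rot: [-3.141, -0.0, 0.709]
wrist_force: [0.4, -0.3, -0.6]
gripper_width: 0.0596
grip_force: 0.0
[ 0.37247016 -0.22945941  0.14151969] (array([ -1. ,  -1.9, 125.6]), array([ 0.1, -0. , -0.1]))
```

View pics/w9.png

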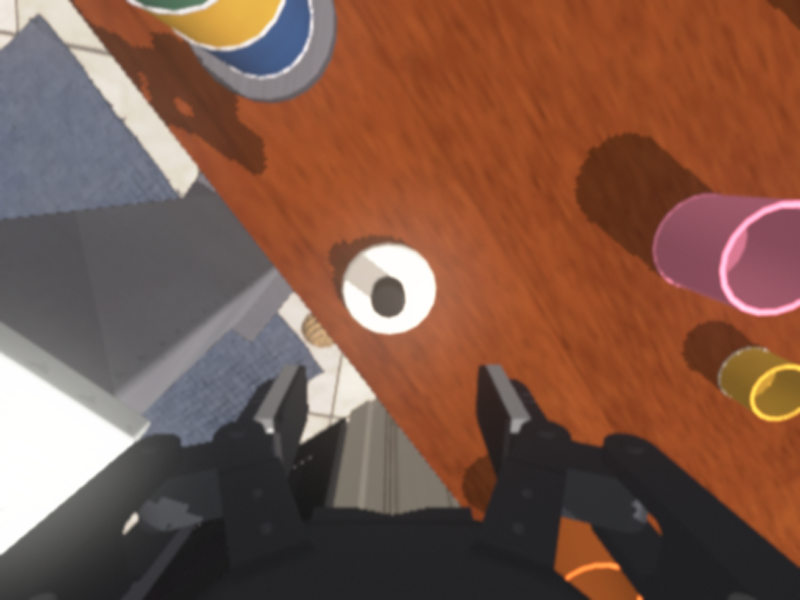

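Lid disc centre is (389,288), with the knob top at about (388,300).

```bash
python3 -c "
from h import *
a=np.load('w9.npy');po=(a[:3],a[3:])
for k,x,y,z in [('lid',389,288.5,.012),('knob',388,300,.038)]: print(k,ray('wrist',(x+.5)/1.5625-.5,(y+.5)/1.5625-.5,z,po).round(4))"
python3 -m pendant '[[-0.001,0,0.03,0,0,0],[-0.001,0,0.06,0,0,0],[-0.001,0,0.085,0,0,0],[-0.001,0,0.085,0,0,0],[-0.001,0,0.085,0,0,0],[-0.001,0,0.085,0,0,0]]' ; python3 -c "
from h import *
print(delta([.371,-.229,.0175],np.radians(40.7)))"
```

```text
lid [ 0.3711 -0.2285  0.012 ]
knob [ 0.3707 -0.2282  0.038 ]
time: 19.72
position: [0.3727, -0.2311, 0.0581]
tcp_rot: [3.139, -0.0, 0.709]
wrist_force: [-0.1, -0.5, 0.6]
gripper_width: 0.06
grip_force: 0.0
(array([ 0.1, -2.8, 40.6]), array([ 0.2, -0. , -0.1]))
```

```bash
python3 -m pendant '[[0,-0.003,0.015,0.1,0,0],[0,-0.003,0.03,0.1,0,0],[0,-0.003,0.038,0.1,0,0],[0,-0.003,0.038,0.1,0,0],[0,-0.003,0.038,0.1,0,0],[0,-0.003,0.038,0.1,0,0]]'; python3 -m pendant '[[0,0,0,0,0,0],[0,0,0,0,0,0],[0,0,0,0,0,0],[0,0,0,0,0,0],[0,0,0,0,0,0],[0,0,0,0,0,0],[0,0,0,0,0,0],[0,0,0,0,0,0]]' 0.005 40
```

```text
time: 20.22
position: [0.3704, -0.2288, 0.0195]
tcp_rot: [3.141, -0.0, 0.709]
wrist_force: [-0.5, -0.4, 0.5]
gripper_width: 0.0599
grip_force: 0.0
time: 20.88
position: [0.3698, -0.2282, 0.0189]
tcp_rot: [-3.14, 0.0, 0.709]
wrist_force: [-1.1, 1.4, 5.2]
gripper_width: 0.0204
grip_force: 39.0
```

```bash
python3 -m pendant '[[0,0,-0.02,0,0,0],[0,0,-0.06,0,0,0],[0,0,-0.10,0,0,0],[0,0,-0.14,0,0,0],[0,0,-0.18,0,0,0],[0,0,-0.19,0,0,0],[0,0,-0.19,0,0,0],[0,0,-0.19,0,0,0]]';python3 -c "
from h import *
print(delta([.4435,-.0734,.205],np.radians(40.7)))"
```

```text
time: 21.55
position: [0.3697, -0.2281, 0.208]
tcp_rot: [-3.14, -0.0, 0.709]
wrist_force: [-1.0, -0.2, -0.7]
gripper_width: 0.0204
grip_force: 39.6
(array([156.7, -69.4,   3.1]), array([-0.1, -0. , -0.1]))
```

```bash
python3 -m pendant '[[0.03,-0.013,0,0,0,0],[0.064,-0.028,0,0,0,0],[0.098,-0.043,0,0,0,0],[0.13,-0.058,0,0,0,0],[0.15,-0.066,0,0,0,0],[0.157,-0.069,0,0,0,0],[0.157,-0.069,0,0,0,0],[0.157,-0.069,0,0,0,0],[0.157,-0.069,0,0,0,0],[0.157,-0.069,0,0,0,0]]'; python3 -c "
from h import *
o=wsnap('w10');print(o['position'],delta([.4435,-.0734,.1609],np.radians(40.7)))"
```

```text
time: 22.38
position: [0.4434, -0.0747, 0.2078]
tcp_rot: [-3.139, 0.001, 0.707]
wrist_force: [-0.3, 0.4, -1.0]
gripper_width: 0.0198
grip_force: 39.5
[ 0.44344148 -0.07469741  0.2078388 ] (array([ 0.8, -1. , 47.2]), array([-0.1,  0. , -0.2]))
```

View pics/w10.png

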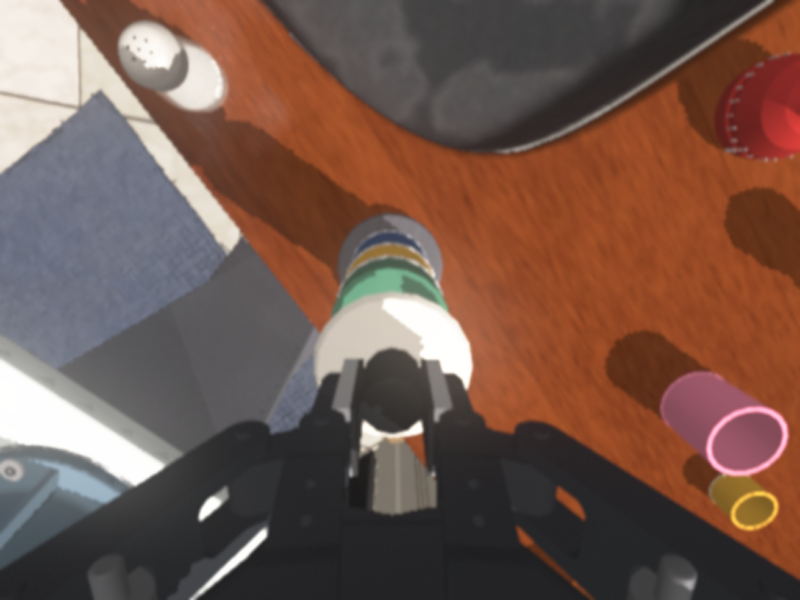

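Lid spans columns 315–472 (centre 393), in line with the stack. Lowering.

```bash
python3 -m pendant '[[0,-0.001,0.012,0,0,0],[0,-0.001,0.026,0,0,0],[0,-0.001,0.034,0,0,0],[0,-0.001,0.04,0,0,0],[0,-0.001,0.04,0,0,0],[0,-0.001,0.04,0,0,0]]';python3 -c "
from h import *
print(delta([.443,-.0736,.1609],np.radians(40.7)))"
```

```text
time: 22.93
position: [0.4433, -0.0731, 0.1684]
tcp_rot: [-3.14, 0.0, 0.708]
wrist_force: [0.6, -0.3, -0.7]
gripper_width: 0.0201
grip_force: 39.5
(array([-0.5,  0.2,  7.5]), array([-0.1,  0. , -0.1]))
```

```bash
python3 -m pendant '[[-0.0005,0,0.003,0,0,0],[-0.0005,0,0.006,0,0,0],[-0.0005,0,0.008,0,0,0],[-0.0005,0,0.0085,0,0,0],[-0.0005,0,0.0085,0,0,0],[-0.0005,0,0.0085,0,0,0]]'
```

```text
time: 23.43
position: [0.4435, -0.0733, 0.1609]
tcp_rot: [-3.141, -0.001, 0.709]
wrist_force: [-1.2, 0.3, 5.4]
gripper_width: 0.0201
grip_force: 40.1
```

Contact came at exactly the expected height. Releasing, rising and clearing for a final look.

```bash
python3 -m pendant '[[0,0,0,0,0,0],[0,0,0,0,0,0],[0,0,0,0,0,0],[0,0,0,0,0,0],[0,0,0,0,0,0],[0,0,0,0,0,0]]' 0.06; python3 -m pendant '[[0,0,-0.02,0,0,0],[0,0,-0.05,0,0,0],[0,0,-0.08,0,0,0],[0,0,-0.1,0,0,0],[-0.03,0,-0.1,0,0,0],[-0.06,0,-0.1,0,0,0],[-0.06,0,-0.1,0,0,0],[-0.06,0,-0.1,0,0,0],[-0.06,0,-0.1,0,0,0]]'; python3 - <<'E'
from h import *
o=wsnap('w11'); print(o['time'],o['position'])
s=imaging.snapshot('scene')[:,:,::-1]; w=cv2.imread('w11raw.png')
a=cv2.resize(s[100:260,170:370],(500,400),interpolation=cv2.INTER_CUBIC); b=cv2.resize(w,(300,225)); 
c=np.zeros((400,800,3),np.uint8); c[:,:500]=a; c[:225,500:]=b; cv2.imwrite('pics/fin.png',c)
E
```

```text
time: 23.93
position: [0.4429, -0.0731, 0.1598]
tcp_rot: [-3.14, 0.0, 0.709]
wrist_force: [0.7, -0.1, 0.1]
gripper_width: 0.0602
grip_force: 0.0
time: 24.68
position: [0.3977, -0.1123, 0.2599]
tcp_rot: [-3.14, -0.0, 0.708]
wrist_force: [0.5, -0.5, 0.9]
gripper_width: 0.0598
grip_force: 0.0
24.6833 [ 0.39767311 -0.11229963  0.25991014]
```

View pics/fin.png

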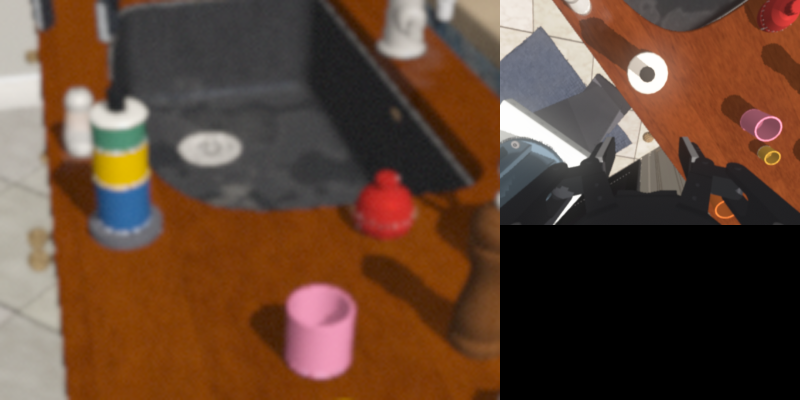

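The stack at crop (120,165) stands straight on the stand in the order blue, yellow, green, lid. The timer, shaker and mill are undisturbed and the gripper is clear.

```bash
python3 -c "
from workcell import sign_off
print(sign_off())"
```

```text
the job is handed in; nothing more can be done
None
```

The pots are stacked straight on the stand in the order blue, yellow, green, white lid, each seated at its expected height; the timer, shaker and mill were left alone, and the job was handed in at about 25 s.

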